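# Unload the cured driver modules and cover the nest

### The arm

A 7-joint arm with a two-finger parallel gripper is mounted at the origin on the work surface. World frame = base frame: x ahead of the robot, y to its left, z up, the work surface at z = 0. Lengths are in mm, angles in rad, forces in N, time in s.
With the tool pointing down it reaches from about 425 to 875 mm from the base axis. Payload 8.4 kg.
Tool frame: the origin (TCP) lies midway between the tips of the shut fingers; the grasp point (between the pads) lies 19 mm behind it; z points along the fingers, y is the line along which they close (so a half turn about z gives the same grasp; the last joint's range is limited). The gripper opens to 87 mm and grips with 3 to 60 N. Pads are 19 mm wide; open, the fingers measure 117 mm over their backs; the gripper's body (75 mm by 190 mm) begins 51 mm behind the grasp point.
Start: joints at [-1.364, 0.333, 0.04, 1.465, -0.013, 1.343, -0.059], TCP at [195.688, 619.814, 222.546] pointing down, gripper open.
Joint ranges: [-2.58, 2.58], [-0.38, 2.09], [-1.3, 1.39], [0.25, 2.4], [-1.5, 4.64], [0.08, 2.09], [-2.65, 2.65]. Speed limits (rad/s): [2.22, 2.22, 2.79, 2.79, 3.14, 3.14, 3.14].

### API

Orientations are given as a 3x3 rotation matrix whose columns are the frame's x, y, z axes.
In Python, from workcell import robot gives the robot as it stands. The module is installed in compiled form; this text tells all that it offers.
- The arm moves only by the shell command python3 -m jog 'ROWS' [OPENING] [FORCE]. ROWS is JSON, a list of rows, each a list of 6 numbers: the shift along the tool's x, y, z in m, then the turn, a rotation vector about the tool's x, y, z in degrees. A call has 1 to 12 rows; each row is the pose to reach, as a shift and turn from the pose commanded when the call began, along the tool's axes at that moment; what a row does not reach only later rows make up. A row lasts 1/8 s, in which the tool goes at most 62.5 mm and 10.7 degrees, less where a joint would pass 70% of its speed; a pose out of reach is approached as far as the arm can. A call with a gripper value outside its range is refused whole. OPENING is the opening, from 0 (shut) to 1 (fully open), set as the call begins (- or left out, the last holds). The fingers move at their own pace and stop on an object; FORCE is the grip in N (left out, the last holds). Time passes only in rows, so rows that repeat a pose let the fingers close. It gives the time, the measured TCP pose, the force, the opening and the grip force at its end, in the units of the state.
- robot.get_obs(): the state, without advancing time (a new reading comes with each control period).
- robot.snapshot(name): name is "scene" or "top" or "wrist"; returns the picture (400x640x3 uint8, red, green, blue); there is no depth.
- robot.camera_info(name): a dict with "vertical_fov" (degrees; the focal length in pixels is half the picture's height over the tangent of half this angle, whatever the lens; pixels are square), "cx", "cy" (the principal point, pixels), "T" (4x4, takes a point from camera to world coordinates). Camera axes: x right, y down, z forward; pixel columns grow to the right and rows downward; lengths in mm; the calibration is good to about 2 mm. A picture is of the moment at which its call begins: read the wrist's pose just before it. camera_info takes no time and is no camera call; for the wrist camera it gives the pose at the moment of the call.
- robot.finish_job(): hands the job in; it is judged then, once.
Trained networks look in the newest picture that a camera, given by its name, has taken for a name from the list of things; names that differ only in an ending like _2 or _b are one class to them, and where a whole thing is asked for, a point or a joint stands for the part that bears it (a point fixed in the world has none). Each returns a list of dicts, best first, with "confidence" (0 to 1); they miss things now and then, are a little off and sometimes report something else, mostly with a low value. They report only what shows in the picture. A call takes as long as a camera call. They do not tell look-alikes from the thing itself.
- robot.find_in(camera, thing): "location" ([column, row] in pixels, amid what is visible of it).
- robot.outline_of(camera, thing): "region" (400x640 bool, what is visible of it) and "location" ([column, row] in pixels, amid what is visible of it).
The state is a dict: "t": time; "q": joint angles; "qd": joint speeds; "joint_torque": joint torques, N m; "ee_pos": TCP position; "tcp_rot": TCP orientation; "wrist_force": force on the tool from outside, world axes, zero at the start; "ft_torque": the same for the moment, N m; "grip_width": opening from 0.0 (shut) to 1.0 (fully open); "gripper_force": force on a finger pad.
Only numpy, scipy, OpenCV 4.12 (cv2) and the standard library are available. Lean on these libraries where they do the work, as an engineer would, in place of code of your own. Each camera call takes 0.05 s, during which the arm holds its last target. There are 200 camera calls.

### The job

Lift every LED driver module straight up out of its pocket in the grey nest, by the black connector block on its top, and set it down gently in the shallow black tray, flat on the tray's floor with the block upwards, none stacked. Then lift the aluminium cover up and off its hook and lay it on the emptied nest so that it sits fully down all round. Leave the brush, screwdriver, wire spool and wooden bowl where they are.

Things in the scene. Friction and masses are not known exactly. Their poses are not given: they have to be found in the camera images.
- driver0_c (a point): LED driver module, one of 4 alike (some may be absent), upright in a nest pocket: finned aluminium case 84 x 48 x 28 mm (x, y, z), on its middle a black connector block 40 mm (x) x 14 mm (y), top 60 mm above the underside. Point: 30 mm above the underside, 30 mm below the block's top. 0.2-0.3 kg. In its pocket only the block stands proud: grip it across y, fingertips just above the point (the nest's top is level with it).
- driver1_c (a point): LED driver module, one of 4 alike (some may be absent), upright in a nest pocket: finned aluminium case 84 x 48 x 28 mm (x, y, z), on its middle a black connector block 40 mm (x) x 14 mm (y), top 60 mm above the underside. Point: 30 mm above the underside, 30 mm below the block's top. 0.2-0.3 kg. In its pocket only the block stands proud: grip it across y, fingertips just above the point (the nest's top is level with it).
- driver2_c (a point): LED driver module, one of 4 alike (some may be absent), upright in a nest pocket: finned aluminium case 84 x 48 x 28 mm (x, y, z), on its middle a black connector block 40 mm (x) x 14 mm (y), top 60 mm above the underside. Point: 30 mm above the underside, 30 mm below the block's top. 0.2-0.3 kg. In its pocket only the block stands proud: grip it across y, fingertips just above the point (the nest's top is level with it).
- driver3_c (a point): LED driver module, one of 4 alike (some may be absent), upright in a nest pocket: finned aluminium case 84 x 48 x 28 mm (x, y, z), on its middle a black connector block 40 mm (x) x 14 mm (y), top 60 mm above the underside. Point: 30 mm above the underside, 30 mm below the block's top. 0.2-0.3 kg. In its pocket only the block stands proud: grip it across y, fingertips just above the point (the nest's top is level with it).
- nest: Grey plastic nest block, fixed, 200 x 148 x 38 mm (x, y, z); origin at the centre of its underside on the table. Four pockets 30 mm deep (floors 8 mm above the table) centred at x = +-48 mm, y = +-36 mm in its frame, long side along x, about 1.3 mm of play on each side of a module.
- tote: Shallow black plastic tray, loose (0.9 kg), 230 x 180 x 26 mm outside (x, y, z), walls and floor 5 mm, open at the top; origin at the centre of its underside. Four modules fit side by side, e.g. centred at x = +-48 mm, y = +-36 mm, long sides along the tray's x. It may be knocked aside during the run.
- cover_grip (a point): Black upright grip block on top of the aluminium dust cover, 34 mm (x) x 12 mm (y) x 34 mm high; the point is its centre. It stands on the 8 mm crossbar of a steel stirrup (crossbar's underside 25 mm below the point, opening 44 mm high, 36 mm wide along y). Grip the block across y from above. When the cover is seated the point is 111 mm above the nest's underside, over its centre.
- cover: The cover itself, 0.3-0.5 kg: sheet 214 x 162 mm (x, y) with a 12 mm skirt (4 mm of play round the nest; either way round fits). Origin at the centre, level with the skirt's lower edge, 85 mm below point cover_grip. It hangs level and free to swing (highest point about 197 mm above the table: pass over it), the hook bar passing along its x under the stirrup's crossbar.
- stand: Fixed hook stand; origin on the table below the place where the cover hangs. A 10 mm bar runs along its x, axis 150 mm up, from a post at x = +140 mm to x = -30 mm, where its end turns up by 14 mm (top 169 mm above the table). To free the cover raise it 17 to 30 mm, draw it 155 mm along the stand's -x (till then its far half is under the bar), then up.
- brush: Bystander: hand brush 170 mm long, lying beside the screwdriver.
- driver_tool: Bystander: screwdriver 190 mm long, lying midway between nest and tray.
- spool: Bystander: steel wire spool, 52 mm across, 40 mm high.
- cup: Bystander: wooden bowl, 68 mm across, 45 mm high.
Things that resemble listed ones, but are neither listed nor needed, are in the scene too. What is shaped like the part that bears driver0_c but green is not meant.

How it is judged (in metres and radians):
On the way, in this order (a step that is already met when the one before it is completed fails the run):
1. every module lies flat in the black tray (x of driver0_c in the frame of tote between -0.095 and 0.095 m and y of driver0_c in the frame of tote between -0.075 and 0.075 m and z of driver0_c in the frame of tote between 0.03 and 0.039 m and angle between each of driver0_c, driver1_c, driver2_c, driver3_c's own z axis and vertical below 0.1 rad and x of driver1_c in the frame of tote between -0.095 and 0.095 m and y of driver1_c in the frame of tote between -0.075 and 0.075 m and z of driver1_c in the frame of tote between 0.03 and 0.039 m and x of driver2_c in the frame of tote between -0.095 and 0.095 m and y of driver2_c in the frame of tote between -0.075 and 0.075 m and z of driver2_c in the frame of tote between 0.03 and 0.039 m and x of driver3_c in the frame of tote between -0.095 and 0.095 m and y of driver3_c in the frame of tote between -0.075 and 0.075 m and z of driver3_c in the frame of tote between 0.03 and 0.039 m), for 0.2 s.
2. the cover sits fully down on the emptied nest (x of cover_grip in the frame of nest between -0.008 and 0.008 m and y of cover_grip in the frame of nest between -0.008 and 0.008 m and z of cover_grip in the frame of nest between 0.105 and 0.115 m and angle between cover_grip's own z axis and vertical below 0.05 rad and angle between the x axis of cover_grip and the x axis of nest, either way round below 0.09 rad), for 0.2 s.
At the end, for the whole second after the job is handed in: Every module upright (0.1 rad) on the black tray's floor, centre 30-39 mm above its underside and within 95 mm (x), 75 mm (y) of its middle; cover on the nest within 8 mm each way and 0.09 rad (either way round), level, down within 4 mm (all of step 1 and all of step 2); the robot touches nothing.
It fails at once if the brush is moved more than 3 cm (distance of brush from where it was at the start of the episode above 0.03 m).
It fails at once if the screwdriver is moved more than 3 cm (distance of driver_tool from where it was at the start of the episode above 0.03 m).
It fails at once if the wire spool is moved more than 3 cm (distance of spool from where it was at the start of the episode above 0.03 m).
It fails at once if the wooden bowl is moved more than 3 cm (distance of cup from where it was at the start of the episode above 0.03 m).
It fails at once if a module is let fall from more than about 3 cm ((linear speed of driver0 above 0.7 m/s and contact force between driver0 and the fingers below 0.5 N and z of driver0_c in the frame of tote above 0.045 m) or (linear speed of driver1 above 0.7 m/s and contact force between driver1 and the fingers below 0.5 N and z of driver1_c in the frame of tote above 0.045 m) or (linear speed of driver2 above 0.7 m/s and contact force between driver2 and the fingers below 0.5 N and z of driver2_c in the frame of tote above 0.045 m) or (linear speed of driver3 above 0.7 m/s and contact force between driver3 and the fingers below 0.5 N and z of driver3_c in the frame of tote above 0.045 m)).
Of driver0, driver1, driver2, driver3 only 3 to 4 are there at a start; the rules pass over those that are not, and their reading is None.
At some moment in a run one of tote may be knocked a few centimetres aside while the robot is not near it.
It also fails if it takes over 210 s, if anything falls off the work surface, if the arm or the gripper's body presses on something with over 40 N, if the wrist force passes 120 N, or if a joint passes its speed limit or range.

## Working session

There is one attempt and no reset: what is moved stays moved. The work goes in short steps, Python scripts to look and compute and a shell command to move; the robot and the scene stay as the last step left them, time stands still between calls to the robot, and variables do not carry over. Pictures are saved under pics/ and viewed, at most 14 in all, crops included, and the job is handed in when it is done.

```bash
mkdir -p pics
cat > h.py <<'E'
import numpy as np, cv2
from workcell import robot
def snap(c,name=None):
    T=robot.camera_info(c); im=robot.snapshot(c)
    if name: cv2.imwrite('pics/'+name+'.png',cv2.cvtColor(im,cv2.COLOR_RGB2BGR))
    return im,T
def K(ci): return 200/np.tan(np.radians(ci['vertical_fov'])/2)
def ray(ci,uv):
    f=K(ci); T=np.array(ci['T']); d=T[:3,:3]@np.array([(uv[0]-ci['cx'])/f,(uv[1]-ci['cy'])/f,1]); return T[:3,3],d/np.linalg.norm(d)
def atz(ci,uv,z):
    o,d=ray(ci,uv); return o+d*(z-o[2])/d[2]
def proj(ci,p):
    T=np.array(ci['T']); c=T[:3,:3].T@(np.asarray(p,float)-T[:3,3]); f=K(ci); return np.array([ci['cx']+f*c[0]/c[2],ci['cy']+f*c[1]/c[2]])
def tri(rs):
    A=0;b=0
    for o,d in rs:
        P=np.eye(3)-np.outer(d,d); A=A+P; b=b+P@o
    return np.linalg.solve(A,b)
E
python3 - <<'E'
from h import *
for c in ['scene','top','wrist']:
    im,ci=snap(c,c+'0'); print(c,ci['vertical_fov'],ci['cx'],ci['cy'],np.round(ci['T'],3).tolist())
    for t in ['driver0_c','nest','tote','cover_grip','cover','stand','brush','driver_tool','spool','cup']:
        print(t,[(np.round(d['location']).tolist(),round(d['confidence'],2)) for d in robot.find_in(c,t)])
o=robot.get_obs();print(o['t'],o['ee_pos'],np.round(o['tcp_rot'],3).tolist(),o['wrist_force'])
E
```

```text
scene 49.72282584172226 328.44698149267936 192.6834227707617 [[-0.246, 0.586, -0.772, 1305.717], [0.969, 0.166, -0.182, 169.516], [0.021, -0.793, -0.609, 755.969], [0.0, 0.0, 0.0, 1.0]]
driver0_c [([256.0, 164.0], 0.85), ([234.0, 183.0], 0.62), ([202.0, 261.0], 0.57)]
nest [([232.0, 209.0], 0.64)]
tote [([448.0, 238.0], 0.96)]
cover_grip [([323.0, 234.0], 0.89), ([241.0, 210.0], 0.24)]
cover [([326.0, 234.0], 0.94)]
stand [([311.0, 287.0], 0.61)]
brush [([240.0, 211.0], 0.26)]
driver_tool [([362.0, 196.0], 0.62)]
spool [([374.0, 308.0], 0.64)]
cup [([256.0, 276.0], 0.64)]
top 42.92047542453709 313.46080852598396 204.91856913547346 [[-0.0, -0.985, 0.174, 293.751], [-1.0, -0.001, -0.004, -4.096], [0.004, -0.174, -0.985, 1438.576], [0.0, 0.0, 0.0, 1.0]]
driver0_c [([419.0, 248.0], 0.97), ([399.0, 155.0], 0.74), ([420.0, 296.0], 0.69)]
nest [([413.0, 220.0], 0.64)]
tote [([209.0, 236.0], 0.71), ([262.0, 140.0], 0.56)]
cover_grip [([310.0, 173.0], 0.79)]
cover [([312.0, 174.0], 0.72), ([296.0, 264.0], 0.63)]
stand [([310.0, 133.0], 0.69)]
brush [([320.0, 235.0], 0.87)]
driver_tool [([296.0, 261.0], 0.72)]
spool [([259.0, 140.0], 0.81), ([422.0, 247.0], 0.72)]
cup [([354.0, 141.0], 0.76), ([422.0, 247.0], 0.33)]
wrist 67.52618859590213 321.4065483531376 207.67188253289135 [[0.303, 0.918, 0.257, 125.856], [0.953, -0.291, -0.082, 641.078], [0.0, 0.27, -0.963, 384.722], [0.0, 0.0, 0.0, 1.0]]
driver0_c []
nest []
tote []
cover_grip []
cover []
stand []
brush []
driver_tool []
spool []
cup []
1.65 [195.70207466 619.83019492 222.5696504 ] [[-0.954, 0.301, -0.0], [0.301, 0.954, 0.0], [0.0, 0.0, -1.0]] [-0.29250975 -0.0159832   0.38251476]
```

View pics/scene0.png

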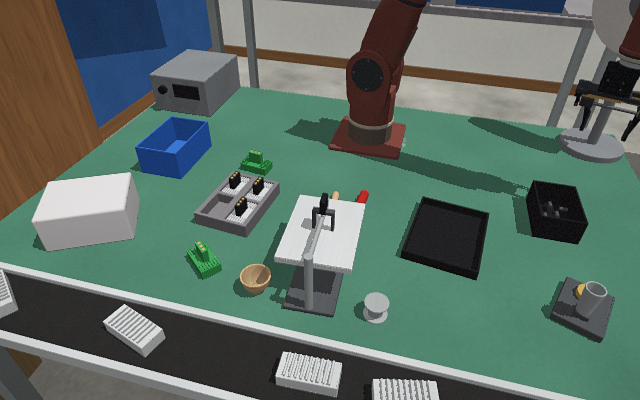

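View pics/top0.png

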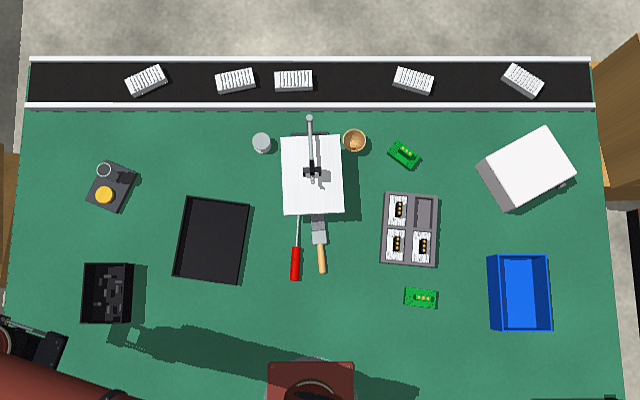

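The scene and top views show three modules in the nest (top px ~(398,209), (397,245), (423,246)). The top-right pocket is empty and the tray is at (210,240). The cover hangs at (312,172) with its post on the far side, and there are green decoys at (404,153) and (421,297).

Run:
```python
from h import *
cs={c:robot.camera_info(c) for c in['scene','top']}
t=cs['top']
for n,uv,z in [('m1',(398,204),60),('m2',(398,241),60),('m3',(423,242),60),('grip',(312,165),190)]: print(n,atz(t,uv,z).round())
print('grip tri',tri([ray(t,(310,173)),ray(cs['scene'],(323,203))]).round())
for c in cs: robot.snapshot(c)
def quad(thing,z,cam='top'):
    for d in robot.outline_of(cam,thing)[:2]:
        m=d['region'].astype('uint8'); k=max(cv2.findContours(m,0,2)[0],key=cv2.contourArea)
        P=np.array([atz(cs[cam],p[0],z)[:2] for p in k]).astype(np.float32)
        r=cv2.minAreaRect(P); print(thing,d['confidence'],np.round(r[0]),np.round(r[1]),round(r[2],1))
quad('nest',38);quad('tote',26);quad('cover',110);quad('brush',10);quad('driver_tool',10);quad('cover_grip',180)
```

```text
m1 [ 540. -243.   60.]
m2 [ 438. -240.   60.]
m3 [ 435. -308.   60.]
grip [617.  -6. 190.]
grip tri [602.  -4. 171.]
nest 0.9 [ 476. -274.] [153. 203.] 84.8
tote 0.96 [447. 277.] [187. 232.] 82.2
cover 0.59 [613.  -4.] [221. 166.] 2.3
brush 0.91 [440. -27.] [169.  42.] 7.1
driver_tool 0.75 [387.  42.] [ 25. 101.] 87.1
cover_grip 0.64 [598.  -5.] [208. 157.] 2.9
```

```bash
python3 -m jog '[[-0.05,-0.04,-0.077,0,0,-4],[-0.1,-0.075,-0.077,0,0,-8],[-0.15,-0.113,-0.077,0,0,-12],[-0.2,-0.151,-0.077,0,0,-17.5],[-0.25,-0.189,-0.077,0,0,-17.5],[-0.29,-0.219,-0.077,0,0,-17.5],[-0.323,-0.244,-0.077,0,0,-17.5],[-0.323,-0.244,-0.077,0,0,-17.5],[-0.323,-0.244,-0.077,0,0,-17.5]]' 1
cat >> h.py <<'E'
def st():
    o=robot.get_obs(); R=np.array(o['tcp_rot']); print('t',round(o['t'],2),'pos',np.round(o['ee_pos'],1),'yaw',round(np.degrees(np.arctan2(R[1,0],R[0,0])),2),'q',np.round(o['q'],2),'F',np.round(o['wrist_force'],1),'w',round(o['grip_width'],3),'gf',round(o['gripper_force'],1)); return o
def delta(p,yaw=None):
    # shift in tool axes to reach world p (mm), turn about tool z
    o=robot.get_obs(); R=np.array(o['tcp_rot']); d=R.T@(np.array(p)-o['ee_pos']); a=np.degrees(np.arctan2(R[1,0],R[0,0]))
    print('delta m',np.round(d/1000,4),'turn z', None if yaw is None else round(-((yaw-a+180)%360-180),2), 'dist',np.linalg.norm(d).round())
E
python3 - <<'E'
from h import *
st(); snap('wrist','w_tray')
E
```

```text
t: 3.18
ee_pos: [429.9, 290.4, 299.6]
tcp_rot: [[-1.0, 0.0, -0.0], [0.0, 1.0, 0.001], [0.0, 0.001, -1.0]]
wrist_force: [-0.1, 0.9, 0.5]
grip_width: 1.0
gripper_force: 0.0
t 3.17 pos [429.9 290.4 299.6] yaw 179.99 q [-0.94  0.03  0.27  1.67 -0.01  1.45  0.9 ] F [-0.1  0.9  0.5] w 1.0 gf 0.0
```

View pics/w_tray.png

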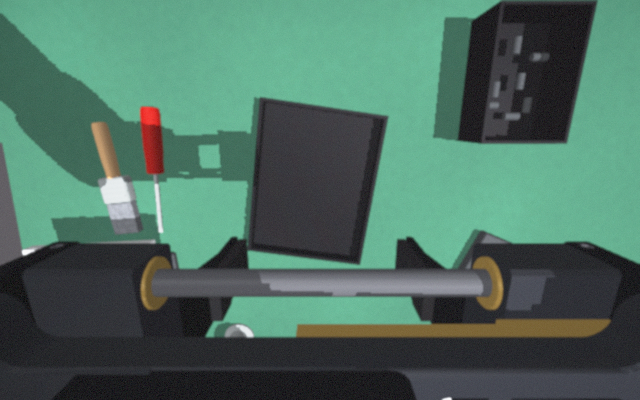

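The wrist view shows the tray with rim corners at about (261,98), (386,117), (362,263) and (249,247). The brush is at (110,180) and the screwdriver at (153,165).

```bash
cat >> h.py <<'E'
def tray(cam='wrist',z=26,thing='tote',snapit=False):
    if snapit: robot.snapshot(cam)
    ci=robot.camera_info(cam); o=[]
    for d in robot.outline_of(cam,thing)[:2]:
        m=d['region'].astype('uint8'); k=max(cv2.findContours(m,0,1)[0],key=cv2.contourArea)
        P=np.array([atz(ci,p[0],z)[:2] for p in k]).astype(np.float32)
        r=cv2.minAreaRect(P); a=r[2] if r[1][0]>r[1][1] else r[2]+90
        print(thing,cam,round(d['confidence'],2),np.round(r[0],1),np.round(r[1],1),'long axis yaw',round((a+90)%180-90,2))
E
python3 - <<'E'
from h import *
ci=robot.camera_info('wrist')
C=np.array([atz(ci,p,26)[:2] for p in [(261,98),(386,117),(362,263),(249,247)]]); print(C.round(1).tolist(),C.mean(0),[np.linalg.norm(C[i]-C[i-1]).round(1) for i in range(4)])
for a,b in((0,3),(1,2)): v=C[b]-C[a]; print(np.degrees(np.arctan2(v[1],v[0])))
tray()
delta([480,-20,320],177)
E
```

```text
[[322.0, 207.2], [347.1, 380.1], [570.0, 354.7], [542.4, 176.3]] [445.35676681 279.60098437] [np.float64(222.5), np.float64(174.7), np.float64(224.4), np.float64(180.6)]
-7.991786835561647
-6.500183276711114
tote wrist 0.63 [446.1 278. ] [180. 230.] long axis yaw -8.05
delta m [-0.0501 -0.3113 -0.0206] turn z 3.11 dist 316.0
```

```bash
python3 -m jog '[[-0.02,-0.06,-0.02,0,0,1],[-0.03,-0.12,-0.02,0,0,2],[-0.03,-0.18,-0.02,0,0,3],[-0.03,-0.24,-0.02,0,0,3],[-0.03,-0.30,-0.02,0,0,3],[-0.03,-0.36,-0.02,0,0,3],[-0.03,-0.42,-0.02,0,0,3],[-0.02,-0.48,0,0,0,3],[-0.01,-0.53,0.02,0,0,3],[-0.005,-0.564,0.03,0,0,3],[-0.005,-0.564,0.03,0,0,3],[-0.005,-0.564,0.03,0,0,3]]'
python3 - <<'E'
from h import *
st(); snap('wrist','w_nest'); tray(z=38,thing='nest')
ci=robot.camera_info('wrist')
for d in robot.outline_of('wrist','driver0_c'): print(np.round(d['location']),round(d['confidence'],2),d['region'].sum(),atz(ci,d['location'],45).round())
E
```

```text
t: 4.78
ee_pos: [435.9, -272.6, 269.7]
tcp_rot: [[-0.999, 0.051, -0.0], [0.051, 0.999, 0.0], [0.0, 0.0, -1.0]]
wrist_force: [-0.1, -0.8, -1.1]
grip_width: 0.997
gripper_force: 0.0
t 4.78 pos [ 435.9 -272.6  269.7] yaw 177.1 q [-0.46  0.    0.95  1.75 -0.    1.39  2.01] F [-0.1 -0.8 -1.1] w 0.997 gf 0.0
nest wrist 0.83 [ 469.1 -273.9] [151.9 192.9] long axis yaw -5.3
nest wrist 0.5 [ 524.1 -245. ] [49.7 83.3] long axis yaw -3.06
[296. 168.] 0.75 2247 [ 417. -306.   45.]
[291.  64.] 0.56 2988 [ 293. -302.   45.]
```

View pics/w_nest.png

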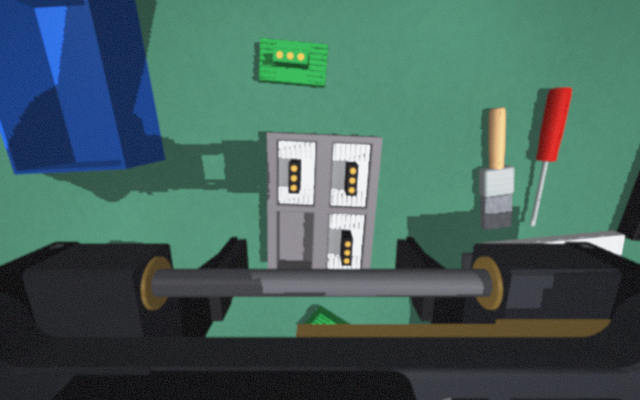

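The nest spans about (267–383, 132–270+), with its far end hidden by the gripper. The modules' gold contacts are near (295,176), (351,180) and (347,247), and a green decoy is at (293,62).

```bash
cat >> h.py <<'E'
def gold(im):
    h=cv2.cvtColor(im,cv2.COLOR_RGB2HSV); m=cv2.inRange(h,(14,110,120),(30,255,255)); m=cv2.morphologyEx(m,cv2.MORPH_CLOSE,np.ones((9,5),np.uint8))
    n,_,s,c=cv2.connectedComponentsWithStats(m); return [(s[i,4],s[i,2:4].tolist(),c[i].round(1)) for i in range(1,n) if 40<s[i,4]<2000]
E
python3 - <<'E'
from h import *
import pickle
im=cv2.cvtColor(cv2.imread('pics/w_nest.png'),cv2.COLOR_BGR2RGB); ci=robot.camera_info('wrist'); pickle.dump(ci,open('ci1.pkl','wb'))
for g in gold(im): print(g, atz(ci,g[2],68).round(1))
E
python3 -m jog '[[-0.05,0.02,0,0,0,0],[-0.08,0.05,0,0,0,0],[-0.08,0.05,0,0,0,0],[-0.08,0.05,0,0,0,0],[-0.08,0.05,0,0,0,0]]'
python3 - <<'E'
from h import *
st(); im,ci=snap('wrist','w_nest2')
for g in gold(im): print(g, atz(ci,g[2],68).round(1))
tray(z=38,thing='nest')
cv2.imwrite('pics/c1.png',cv2.resize(cv2.cvtColor(im,cv2.COLOR_RGB2BGR)[40:270,190:390],None,fx=2.6,fy=2.6,interpolation=2))
E
```

```text
(np.int32(214), [7, 55], array([493.2, 135.1])) [386.2 -67.5  68. ]
(np.int32(179), [8, 26], array([293.1, 177.5])) [ 424.5 -307.9   68. ]
(np.int32(163), [9, 27], array([352. , 180.1])) [ 431.5 -235.7   68. ]
(np.int32(136), [7, 23], array([347., 252.])) [ 527.2 -244.6   68. ]
(np.int32(154), [10, 41], array([498.2, 289.3])) [593.2 -39.5  68. ]
(np.int32(69), [6, 28], array([143.4, 290.9])) [ 570.5 -524.9   68. ]
t: 5.55
ee_pos: [516.8, -229.1, 269.9]
tcp_rot: [[-0.999, 0.054, 0.001], [0.054, 0.999, 0.0], [-0.001, 0.0, -1.0]]
wrist_force: [0.2, 0.5, -0.2]
grip_width: 0.999
gripper_force: 0.0
t 5.55 pos [ 516.8 -229.1  269.9] yaw 176.91 q [-0.48  0.18  0.95  1.64 -0.15  1.4   2.  ] F [ 0.2  0.5 -0.2] w 0.999 gf 0.0
(np.int32(422), [9, 65], array([467.1,  72.2])) [397.3 -59.8  68. ]
(np.int32(187), [8, 30], array([250.3, 110. ])) [ 423.9 -307.3   68. ]
(np.int32(186), [8, 29], array([312.7, 112.8])) [ 431.  -235.4   68. ]
(np.int32(155), [7, 25], array([310.2, 194.1])) [ 527.4 -244.7   68. ]
(np.int32(70), [6, 24], array([498.8, 292. ])) [679.4   4.8  68. ]
(np.int32(661), [36, 27], array([393.4, 311.3])) [ 701.9 -139.4   68. ]
nest wrist 0.75 [ 475.7 -275.8] [148. 200.] long axis yaw -5.44
```

View pics/c1.png

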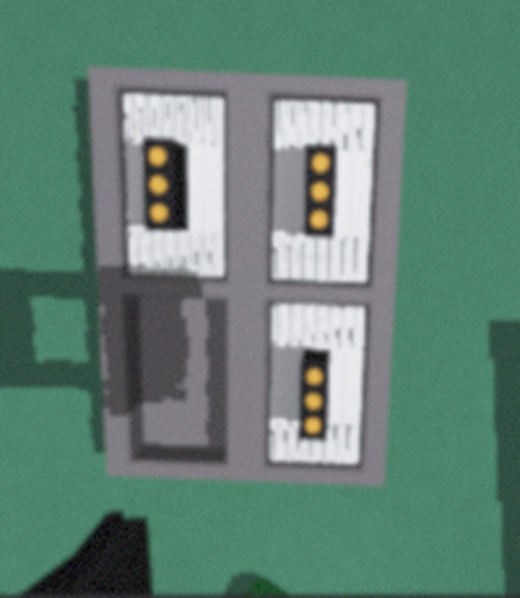

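Nest measured at (475.7,-275.8), yaw -5.4°, with size and module heights matching both views. Now I'll hover over the first module.

```bash
python3 -c "
from h import *
delta([431.2,-235.4,110],174.56)"
```

```text
delta m [ 0.0854 -0.011   0.1598] turn z 2.35 dist 182.0
```

```bash
python3 -m jog '[[0.04,-0.005,0.04,0,0,1],[0.085,-0.011,0.08,0,0,2.35],[0.0854,-0.011,0.13,0,0,2.35],[0.0854,-0.011,0.16,0,0,2.35],[0.0854,-0.011,0.16,0,0,2.35],[0.0854,-0.011,0.16,0,0,2.35]]' 0.5
python3 - <<'E'
from h import *
st(); delta([431.2,-235.4,43],174.56)
im,ci=snap('wrist'); print([(g[2],atz(ci,g[2],68).round(1)) for g in gold(im)])
E
```

```text
t: 6.4
ee_pos: [432.2, -235.5, 110.8]
tcp_rot: [[-0.996, 0.094, 0.001], [0.094, 0.996, -0.001], [-0.001, -0.0, -1.0]]
wrist_force: [0.1, -0.2, 0.2]
grip_width: 0.514
gripper_force: 0.0
t 6.4 pos [ 432.2 -235.5  110.8] yaw 174.59 q [-0.5   0.14  0.99  2.02 -0.13  1.05  2.03] F [ 0.1 -0.2  0.2] w 0.514 gf 0.0
delta m [0.001  0.0001 0.0678] turn z 0.03 dist 68.0
[(array([176.2,  13.5]), array([ 287.3, -310.4,   68. ])), (array([195.7,  14.6]), array([ 289. , -298.8,   68. ])), (array([214.9,  15.5]), array([ 290.6, -287.4,   68. ])), (array([552.2, 135.1]), array([381.3, -77.3,  68. ])), (array([322.4, 226.2]), array([ 430.4, -235.7,   68. ])), (array([222.7, 224.2]), array([ 422. , -307.3,   68. ])), (array([419.1, 287.3]), array([ 487. , -166.4,   68. ])), (array([222.3, 290.5]), array([ 475.3, -317.6,   68. ]))]
```

```bash
python3 -m jog '[[0,0,0.03,0,0,0],[0,0,0.055,0,0,0],[0,0,0.066,0,0,0],[0,0,0.066,0,0,0],[0,0,0.066,0,0,0]]' 0.5
python3 -m jog '[[0,0,0,0,0,0],[0,0,0,0,0,0],[0,0,0,0,0,0],[0,0,0,0,0,0]]' 0 30
python3 -m jog '[[0,0,-0.01,0,0,0],[0,0,-0.02,0,0,0],[0,0,-0.035,0,0,0],[0,0,-0.05,0,0,0],[0,0,-0.08,0,0,0],[0,0,-0.08,0,0,0],[0,0,-0.08,0,0,0]]'
```

```text
t: 7.08
ee_pos: [432.4, -235.3, 44.7]
tcp_rot: [[-0.996, 0.094, 0.002], [0.094, 0.996, -0.0], [-0.002, -0.0, -1.0]]
wrist_force: [-0.6, -0.6, 0.8]
grip_width: 0.501
gripper_force: 0.0
t: 7.58
ee_pos: [431.7, -234.8, 43.6]
tcp_rot: [[-0.996, 0.094, 0.0], [0.094, 0.996, 0.0], [-0.0, 0.0, -1.0]]
wrist_force: [-0.4, 1.2, 0.5]
grip_width: 0.159
gripper_force: 30.0
t: 8.45
ee_pos: [431.6, -234.5, 123.4]
tcp_rot: [[-0.996, 0.093, 0.0], [0.093, 0.996, 0.001], [-0.0, 0.001, -1.0]]
wrist_force: [-0.2, 0.2, -2.2]
grip_width: 0.162
gripper_force: 30.0
```

```bash
python3 -m jog '[[0,0,-0.06,0,0,0],[0,0.02,-0.12,0,0,0],[0.005,0.07,-0.165,0,0,1],[0.01,0.12,-0.175,0,0,2],[0.015,0.18,-0.175,0,0,2.6],[0.02,0.24,-0.175,0,0,2.6],[0.025,0.30,-0.175,0,0,2.6],[0.03,0.36,-0.175,0,0,2.6],[0.035,0.42,-0.175,0,0,2.6],[0.04,0.48,-0.175,0,0,2.6],[0.04,0.513,-0.175,0,0,2.6],[0.04,0.513,-0.175,0,0,2.6]]'
cat > tr.py <<'E'
from h import *
import sys
st(); tray(snapit=True); tray('top',snapit=True)
E
python3 tr.py
```

```text
t: 9.95
ee_pos: [438.7, 282.2, 296.3]
tcp_rot: [[-0.991, 0.134, -0.003], [0.134, 0.991, -0.003], [0.002, -0.003, -1.0]]
wrist_force: [-0.3, -0.6, -2.3]
grip_width: 0.159
gripper_force: 30.0
t 9.95 pos [438.7 282.2 296.3] yaw 172.28 q [-0.98  0.03  0.33  1.67 -0.01  1.44  0.79] F [-0.3 -0.6 -2.3] w 0.159 gf 30.0
tote wrist 0.79 [436.7 276.9] [181.5 210.5] long axis yaw -7.87
tote wrist 0.6 [630.7 -63.2] [124.2  77.4] long axis yaw 82.17
tote top 0.94 [447.2 274.8] [181.1 231.1] long axis yaw -7.73
tote top 0.63 [727.5 141.2] [60.1 51.9] long axis yaw 0.84
```

```bash
python3 -c "
from h import *
delta([498.5,306,80],172)"
```

```text
delta m [-0.0541  0.0358  0.218 ] turn z -0.07 dist 227.0
```

```bash
python3 -m jog '[[-0.03,0.02,0.03,0,0,0],[-0.055,0.035,0.08,0,0,0],[-0.055,0.036,0.13,0,0,0],[-0.055,0.036,0.18,0,0,0],[-0.055,0.036,0.21,0,0,0],[-0.055,0.036,0.218,0,0,0],[-0.055,0.036,0.218,0,0,0],[-0.055,0.036,0.218,0,0,0]]'
python3 -c "
from h import *
delta([498.5,306,41],172)"
```

```text
t: 11.15
ee_pos: [500.4, 308.1, 82.4]
tcp_rot: [[-0.99, 0.139, 0.002], [0.139, 0.99, 0.002], [-0.002, 0.002, -1.0]]
wrist_force: [1.1, 0.8, -2.1]
grip_width: 0.157
gripper_force: 30.0
delta m [ 0.0017 -0.0024  0.0414] turn z 0.01 dist 41.0
```

```bash
python3 -m jog '[[0,0,0.015,0,0,0],[0,0,0.028,0,0,0],[0,0,0.036,0,0,0],[0,0,0.038,0,0,0],[0,0,0.038,0,0,0],[0,0,0.038,0,0,0]]'
python3 -m jog '[[0,0,0.001,0,0,0],[0,0,0.002,0,0,0],[0,0,0.002,0,0,0],[0,0,0.002,0,0,0]]'
```

```text
t: 11.9
ee_pos: [499.6, 307.8, 42.9]
tcp_rot: [[-0.99, 0.139, 0.0], [0.139, 0.99, 0.0], [-0.0, 0.0, -1.0]]
wrist_force: [0.7, -0.9, -1.5]
grip_width: 0.157
gripper_force: 30.0
t: 12.4
ee_pos: [499.4, 307.7, 40.7]
tcp_rot: [[-0.99, 0.139, 0.0], [0.139, 0.99, 0.0], [-0.0, 0.0, -1.0]]
wrist_force: [0.3, 1.5, 0.1]
grip_width: 0.159
gripper_force: 30.0
```

```bash
python3 -m jog '[[0,0,0,0,0,0],[0,0,0,0,0,0],[0,0,-0.02,0,0,0],[0,0,-0.06,0,0,0],[0,0,-0.12,0,0,0],[0,0,-0.18,0,0,0],[0,0,-0.24,0,0,0],[0,0,-0.26,0,0,0],[0,0,-0.26,0,0,0]]' 0.4
python3 -m jog '[[-0.012,-0.06,0,0,0,-1],[-0.024,-0.12,0,0,0,-2],[-0.036,-0.18,0,0,0,-2.56],[-0.048,-0.24,0,0,0,-2.56],[-0.06,-0.3,0,0,0,-2.56],[-0.072,-0.36,0,0,0,-2.56],[-0.084,-0.42,0,0,0,-2.56],[-0.094,-0.48,0.03,0,0,-2.56],[-0.104,-0.52,0.07,0,0,-2.56],[-0.104,-0.543,0.12,0,0,-2.56],[-0.104,-0.543,0.16,0,0,-2.56],[-0.104,-0.543,0.16,0,0,-2.56]]'
python3 - <<'E'
from h import *
st(); delta([527.2,-244.6,43],174.56)
im,ci=snap('wrist'); print([(g[2],atz(ci,g[2],68).round(1)) for g in gold(im)])
E
```

```text
t: 13.52
ee_pos: [500.0, 308.0, 302.3]
tcp_rot: [[-0.99, 0.139, 0.003], [0.139, 0.99, 0.002], [-0.002, 0.003, -1.0]]
wrist_force: [0.3, -0.6, -0.8]
grip_width: 0.402
gripper_force: 0.0
t: 15.02
ee_pos: [524.1, -243.7, 136.8]
tcp_rot: [[-0.995, 0.095, -0.007], [0.095, 0.995, 0.001], [0.007, 0.001, -1.0]]
wrist_force: [1.0, -0.7, 0.5]
grip_width: 0.397
gripper_force: 0.0
t 15.03 pos [ 524.1 -243.7  136.8] yaw 174.53 q [-0.3   0.32  0.79  1.78 -0.24  1.16  2.04] F [ 1.  -0.7  0.5] w 0.397 gf 0.0
delta m [-0.0038 -0.0006  0.0937] turn z -0.03 dist 94.0
[(array([549.9,  28.7]), array([403.1, -74.5,  68. ])), (array([222.4,  95.8]), array([ 424.2, -307.3,   68. ])), (array([321.6, 221.3]), array([ 526.6, -244.8,   68. ])), (array([243.7, 276. ]), array([ 569. , -315.8,   68. ])), (array([400.7, 286.5]), array([ 592.1, -182.5,   68. ]))]
```

```bash
python3 -m jog '[[-0.002,0,0.02,0,0,0],[-0.002,0,0.045,0,0,0],[-0.002,0,0.06,0,0,0],[-0.002,0,0.06,0,0,0]]'
python3 -c "
from h import *
delta([527,-244.6,43.5],174.56)"
```

```text
t: 15.58
ee_pos: [528.7, -244.4, 80.0]
tcp_rot: [[-0.996, 0.094, -0.001], [0.094, 0.996, 0.0], [0.001, 0.0, -1.0]]
wrist_force: [0.6, -0.6, -0.5]
grip_width: 0.401
gripper_force: 0.0
delta m [ 0.0017 -0.0004  0.0365] turn z 0.05 dist 37.0
```

```bash
python3 -m jog '[[0.0015,0,0.02,0,0,0],[0.0015,0,0.03,0,0,0],[0.0015,0,0.033,0,0,0],[0.0015,0,0.033,0,0,0],[0.0015,0,0.033,0,0,0]]'
python3 -m jog '[[0,0,0,0,0,0],[0,0,0,0,0,0],[0,0,0,0,0,0]]' 0 30
python3 -m jog '[[0,0,-0.01,0,0,0],[0,0,-0.02,0,0,0],[0,0,-0.035,0,0,0],[0,0,-0.07,0,0,0],[0,0,-0.12,0,0,0],[0,0,-0.17,0,0,0],[0,0,-0.22,0,0,0],[0,0,-0.245,0,0,0],[0,0,-0.245,0,0,0]]'
python3 -c "
from h import *
delta([440,282,298],172)"
```

```text
t: 16.2
ee_pos: [527.8, -244.8, 48.0]
tcp_rot: [[-0.996, 0.094, 0.001], [0.094, 0.996, -0.0], [-0.001, -0.0, -1.0]]
wrist_force: [-0.3, 0.0, 0.0]
grip_width: 0.399
gripper_force: 0.0
t: 16.58
ee_pos: [527.6, -244.5, 47.7]
tcp_rot: [[-0.996, 0.094, 0.0], [0.094, 0.996, 0.0], [-0.0, 0.0, -1.0]]
wrist_force: [-0.7, 1.0, -1.8]
grip_width: 0.158
gripper_force: 30.0
t: 17.7
ee_pos: [528.1, -245.3, 295.1]
tcp_rot: [[-0.995, 0.095, 0.004], [0.095, 0.996, -0.001], [-0.004, -0.0, -1.0]]
wrist_force: [1.3, -1.0, -2.3]
grip_width: 0.157
gripper_force: 30.0
delta m [ 0.1376  0.5166 -0.0037] turn z 2.57 dist 535.0
```

```bash
python3 -m jog '[[0.015,0.06,-0.005,0,0,1],[0.03,0.12,-0.005,0,0,2],[0.046,0.18,-0.005,0,0,2.6],[0.063,0.24,-0.005,0,0,2.6],[0.08,0.30,-0.005,0,0,2.6],[0.096,0.36,-0.005,0,0,2.6],[0.112,0.42,-0.005,0,0,2.6],[0.127,0.475,-0.005,0,0,2.6],[0.138,0.517,-0.005,0,0,2.6],[0.138,0.517,-0.005,0,0,2.6],[0.138,0.517,-0.005,0,0,2.6]]'
python3 tr.py; python3 -c "
from h import *
delta([488.5,235.5,84],172)"
```

```text
t: 19.08
ee_pos: [438.8, 282.2, 296.5]
tcp_rot: [[-0.99, 0.14, -0.001], [0.14, 0.99, -0.002], [0.001, -0.002, -1.0]]
wrist_force: [-0.3, 0.1, -3.2]
grip_width: 0.156
gripper_force: 30.0
t 19.07 pos [438.8 282.2 296.5] yaw 171.96 q [-0.97  0.03  0.33  1.67 -0.01  1.44  0.79] F [-0.3  0.1 -3.2] w 0.156 gf 30.0
tote wrist 0.55 [436.9 279.2] [181.4 210.7] long axis yaw -8.17
tote top 0.61 [447.5 274.5] [181.4 235.4] long axis yaw -7.68
tote top 0.2 [633.5  -3.6] [230.  174.8] long axis yaw 2.82
delta m [-0.0553 -0.039   0.2135] turn z -0.12 dist 224.0
```

Tray unmoved.

```bash
python3 -m jog '[[-0.03,-0.02,0.03,0,0,0],[-0.055,-0.038,0.08,0,0,0],[-0.055,-0.038,0.13,0,0,0],[-0.055,-0.038,0.18,0,0,0],[-0.055,-0.038,0.205,0,0,0],[-0.055,-0.038,0.212,0,0,0],[-0.055,-0.038,0.212,0,0,0],[-0.055,-0.038,0.212,0,0,0]]'
python3 -m jog '[[0,0,0.015,0,0,0],[0,0,0.028,0,0,0],[0,0,0.036,0,0,0],[0,0,0.038,0,0,0],[0,0,0.038,0,0,0],[0,0,0.038,0,0,0]]'
```

```text
t: 20.27
ee_pos: [489.0, 238.2, 87.1]
tcp_rot: [[-0.99, 0.14, 0.002], [0.14, 0.99, 0.001], [-0.002, 0.002, -1.0]]
wrist_force: [-0.0, 1.1, -1.6]
grip_width: 0.161
gripper_force: 30.0
t: 21.02
ee_pos: [488.4, 237.9, 47.9]
tcp_rot: [[-0.99, 0.139, 0.0], [0.139, 0.99, 0.0], [-0.0, 0.0, -1.0]]
wrist_force: [-0.3, -0.6, -1.3]
grip_width: 0.156
gripper_force: 30.0
```

```bash
python3 -m jog '[[0,0,0.001,0,0,0],[0,0,0.002,0,0,0],[0,0,0.003,0,0,0],[0,0,0.003,0,0,0],[0,0,0.003,0,0,0]]'
python3 -m jog '[[0,0,0,0,0,0],[0,0,0,0,0,0],[0,0,-0.02,0,0,0],[0,0,-0.06,0,0,0],[0,0,-0.12,0,0,0],[0,0,-0.18,0,0,0],[0,0,-0.24,0,0,0],[0,0,-0.256,0,0,0],[0,0,-0.256,0,0,0]]' 0.4
python3 -c "
from h import *
delta([424.4,-307.2,80],174.56)"
```

```text
t: 21.65
ee_pos: [488.1, 237.8, 44.6]
tcp_rot: [[-0.99, 0.139, -0.0], [0.139, 0.99, -0.0], [0.0, -0.0, -1.0]]
wrist_force: [-0.2, -0.1, -2.9]
grip_width: 0.158
gripper_force: 30.0
t: 22.78
ee_pos: [488.4, 238.0, 301.2]
tcp_rot: [[-0.99, 0.139, 0.001], [0.139, 0.99, 0.001], [-0.001, 0.001, -1.0]]
wrist_force: [0.7, -0.8, -0.9]
grip_width: 0.4
gripper_force: 0.0
delta m [-0.0123 -0.5491  0.2205] turn z -2.57 dist 592.0
```

```bash
python3 -m jog '[[-0.002,-0.06,0,0,0,-1],[-0.004,-0.12,0,0,0,-2],[-0.005,-0.18,0,0,0,-2.57],[-0.006,-0.24,0,0,0,-2.57],[-0.008,-0.3,0,0,0,-2.57],[-0.009,-0.36,0,0,0,-2.57],[-0.01,-0.42,0,0,0,-2.57],[-0.011,-0.48,0.02,0,0,-2.57],[-0.012,-0.52,0.06,0,0,-2.57],[-0.012,-0.549,0.11,0,0,-2.57],[-0.012,-0.549,0.16,0,0,-2.57],[-0.012,-0.549,0.20,0,0,-2.57]]'
python3 -m jog '[[0,0,0,0,0,0],[0,0,0,0,0,0]]'
python3 - <<'E'
from h import *
st(); delta([424.4,-307.2,44],174.56)
im,ci=snap('wrist'); print([(g[2],atz(ci,g[2],68).round(1)) for g in gold(im)])
E
```

```text
t: 24.28
ee_pos: [421.0, -307.1, 96.7]
tcp_rot: [[-0.995, 0.097, -0.004], [0.097, 0.995, 0.0], [0.004, -0.0, -1.0]]
wrist_force: [0.8, -0.2, 0.1]
grip_width: 0.402
gripper_force: 0.0
t: 24.52
ee_pos: [423.3, -307.9, 101.2]
tcp_rot: [[-0.995, 0.095, -0.0], [0.095, 0.995, -0.001], [0.0, -0.001, -1.0]]
wrist_force: [-0.7, 0.2, 0.6]
grip_width: 0.4
gripper_force: 0.0
t 24.52 pos [ 423.3 -307.9  101.2] yaw 174.53 q [-0.35  0.28  1.03  1.96 -0.28  1.06  2.28] F [-0.7  0.2  0.6] w 0.4 gf 0.0
delta m [-0.0011  0.0008  0.0572] turn z -0.03 dist 57.0
[(array([291.4,  12. ]), array([ 287.3, -312.9,   68. ])), (array([311.5,  12.9]), array([ 288.9, -301.5,   68. ])), (array([331.5,  13.9]), array([ 290.5, -290.1,   68. ])), (array([323.9, 234.2]), array([ 424.1, -307.2,   68. ])), (array([246.7, 263.5]), array([ 441. , -364.4,   68. ])), (array([401. , 287.5]), array([ 471. , -254.9,   68. ])), (array([240.5, 291. ]), array([ 462.5, -372.5,   68. ]))]
```

```bash
python3 -m jog '[[-0.001,0.0005,0.02,0,0,0],[-0.001,0.0005,0.04,0,0,0],[-0.001,0.0005,0.053,0,0,0],[-0.001,0.0005,0.056,0,0,0],[-0.001,0.0005,0.056,0,0,0],[-0.001,0.0005,0.056,0,0,0]]'
python3 -m jog '[[0,0,0,0,0,0],[0,0,0,0,0,0],[0,0,0,0,0,0]]' 0 30
python3 -m jog '[[0,0,-0.01,0,0,0],[0,0,-0.02,0,0,0],[0,0,-0.035,0,0,0],[0,0,-0.07,0,0,0],[0,0,-0.12,0,0,0],[0,0,-0.17,0,0,0],[0,0,-0.22,0,0,0],[0,0,-0.253,0,0,0],[0,0,-0.253,0,0,0]]'
python3 -c "
from h import *
delta([440,282,300],172)"
```

```text
t: 25.32
ee_pos: [424.8, -307.4, 45.0]
tcp_rot: [[-0.995, 0.095, 0.001], [0.095, 0.995, -0.0], [-0.001, -0.0, -1.0]]
wrist_force: [-0.4, -0.0, -0.5]
grip_width: 0.404
gripper_force: 0.0
t: 25.7
ee_pos: [424.6, -306.9, 44.7]
tcp_rot: [[-0.996, 0.095, 0.0], [0.095, 0.996, 0.0], [-0.0, 0.0, -1.0]]
wrist_force: [0.1, 2.0, -1.6]
grip_width: 0.163
gripper_force: 30.0
t: 26.82
ee_pos: [425.2, -308.1, 300.3]
tcp_rot: [[-0.995, 0.095, 0.005], [0.095, 0.995, -0.001], [-0.005, -0.0, -1.0]]
wrist_force: [-0.1, -0.2, -3.1]
grip_width: 0.16
gripper_force: 30.0
delta m [0.0415 0.5888 0.    ] turn z 2.53 dist 590.0
```

```bash
python3 -m jog '[[0.0,0.06,0,0,0,1],[0.0,0.12,0,0,0,2],[0.0,0.18,0,0,0,2.6],[0.0,0.24,0,0,0,2.6],[0.005,0.30,0,0,0,2.6],[0.01,0.36,0,0,0,2.6],[0.02,0.42,0,0,0,2.6],[0.03,0.48,0,0,0,2.6],[0.04,0.54,0,0,0,2.6],[0.042,0.589,0,0,0,2.6],[0.042,0.589,0,0,0,2.6],[0.042,0.589,0,0,0,2.6]]'
python3 tr.py; python3 -c "
from h import *
delta([403.5,320,84],172)"
```

```text
t: 28.32
ee_pos: [438.5, 282.1, 296.5]
tcp_rot: [[-0.99, 0.141, -0.001], [0.141, 0.99, -0.002], [0.001, -0.002, -1.0]]
wrist_force: [0.1, -0.6, -2.3]
grip_width: 0.161
gripper_force: 30.0
t 28.32 pos [438.5 282.1 296.5] yaw 171.91 q [-1.02  0.03  0.37  1.67 -0.01  1.44  0.79] F [ 0.1 -0.6 -2.3] w 0.161 gf 30.0
tote wrist 0.79 [437.  278.1] [181.3 209.4] long axis yaw -8.21
tote wrist 0.71 [508.9 269.8] [121.  153.7] long axis yaw -8.23
tote top 0.83 [447.  273.9] [185.9 230.7] long axis yaw -7.56
delta m [0.0403 0.0326 0.2136] turn z -0.16 dist 220.0
```

```bash
python3 -m jog '[[0.02,0.016,0.03,0,0,0],[0.039,0.033,0.08,0,0,0],[0.039,0.033,0.13,0,0,0],[0.039,0.033,0.18,0,0,0],[0.039,0.033,0.205,0,0,0],[0.039,0.033,0.213,0,0,0],[0.039,0.033,0.213,0,0,0],[0.039,0.033,0.213,0,0,0]]'
python3 -m jog '[[0,0,0.015,0,0,0],[0,0,0.028,0,0,0],[0,0,0.036,0,0,0],[0,0,0.038,0,0,0],[0,0,0.038,0,0,0],[0,0,0.038,0,0,0]]'
```

```text
t: 29.52
ee_pos: [405.3, 322.0, 86.0]
tcp_rot: [[-0.99, 0.14, 0.002], [0.14, 0.99, 0.002], [-0.001, 0.002, -1.0]]
wrist_force: [-0.2, 0.3, -2.9]
grip_width: 0.158
gripper_force: 30.0
t: 30.28
ee_pos: [404.8, 321.6, 46.9]
tcp_rot: [[-0.99, 0.14, 0.0], [0.14, 0.99, 0.0], [-0.0, 0.001, -1.0]]
wrist_force: [0.7, 0.1, -2.4]
grip_width: 0.161
gripper_force: 30.0
```

Lower another 5 mm, release, rise, and look.

```bash
python3 -m jog '[[0,0,0.002,0,0,0],[0,0,0.004,0,0,0],[0,0,0.005,0,0,0],[0,0,0.005,0,0,0],[0,0,0.005,0,0,0]]'
python3 -m jog '[[0,0,0,0,0,0],[0,0,0,0,0,0],[0,0,-0.02,0,0,0],[0,0,-0.06,0,0,0],[0,0,-0.12,0,0,0],[0,0,-0.18,0,0,0],[0,0,-0.24,0,0,0],[0,0,-0.26,0,0,0],[0,0,-0.26,0,0,0]]' 0.4
python3 - <<'E'
from h import *
st(); im,ci=snap('wrist'); 
for g in gold(im): print(g[2],atz(ci,g[2],65).round(1))
cv2.imwrite('pics/t1.png',cv2.cvtColor(im,cv2.COLOR_RGB2BGR))
delta([600,-5,320],180)
E
```

```text
t: 30.9
ee_pos: [404.6, 321.4, 41.6]
tcp_rot: [[-0.99, 0.14, 0.0], [0.14, 0.99, -0.0], [-0.0, -0.0, -1.0]]
wrist_force: [-0.8, -0.7, -2.6]
grip_width: 0.16
gripper_force: 30.0
t: 32.02
ee_pos: [405.2, 321.9, 303.2]
tcp_rot: [[-0.99, 0.14, 0.002], [0.14, 0.99, 0.003], [-0.002, 0.003, -1.0]]
wrist_force: [-0.1, 0.4, 0.4]
grip_width: 0.402
gripper_force: 0.0
t 32.02 pos [405.2 321.9 303.2] yaw 171.95 q [-1.08  0.02  0.33  1.67 -0.01  1.45  0.68] F [-0.1  0.4  0.4] w 0.402 gf 0.0
[320.2 178.9] [404.  320.2  65. ]
[270.5 239.8] [481.3 237.1  65. ]
[320.5 244.8] [499.2 306.9  65. ]
[501.8 250.9] [546.2 566.1  65. ]
[243.5 277.6] [534.8 186.1  65. ]
[399.1 283.8] [578.3 414.5  65. ]
delta m [-0.2392 -0.2959 -0.0186] turn z -8.04 dist 381.0
```

View pics/t1.png

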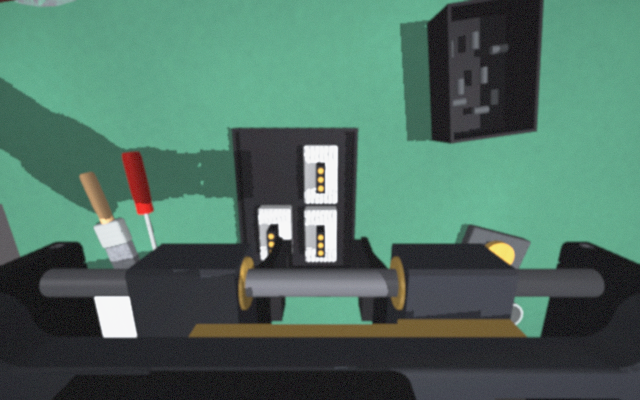

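All three modules lie flat in the tray, with contacts at px (320,179), (270,240) and (320,245), and the tools are undisturbed. Now the cover: I'll measure from two wrist positions.

```bash
python3 -m jog '[[-0.03,-0.04,-0.02,0,0,-2],[-0.06,-0.08,-0.03,0,0,-4],[-0.1,-0.12,-0.04,0,0,-6],[-0.14,-0.16,-0.04,0,0,-8],[-0.18,-0.2,-0.04,0,0,-8],[-0.21,-0.235,-0.04,0,0,-8],[-0.235,-0.25,-0.04,0,0,-8],[-0.235,-0.25,-0.04,0,0,-8],[-0.235,-0.25,-0.04,0,0,-8]]'
cat > cv.py <<'E'
from h import *
import sys,pickle
st(); im,ci=snap('wrist','cov'+sys.argv[1]); L=[]
for d in robot.outline_of('wrist','cover_grip')[:2]: print(d['confidence'],d['location'],d['region'].sum(),atz(ci,d['location'],185).round(1))
pickle.dump(ci,open('cov%s.pkl'%sys.argv[1],'wb'))
E
python3 cv.py 1
python3 -m jog '[[0,-0.05,0,0,0,0],[0,-0.1,0,0,0,0],[0,-0.1,0,0,0,0],[0,-0.1,0,0,0,0],[0,-0.1,0,0,0,0]]'
python3 cv.py 2
python3 -c "
import cv2
a=[cv2.resize(cv2.imread(f'pics/cov{i}.png')[60:340],None,fx=1.0,fy=1.0) for i in (1,2)]
cv2.imwrite('pics/cc.png',cv2.vconcat(a))"
```

```text
t: 33.2
ee_pos: [601.6, 41.7, 340.3]
tcp_rot: [[-1.0, 0.0, -0.002], [0.0, 1.0, -0.0], [0.002, -0.0, -1.0]]
wrist_force: [-0.1, -0.2, 0.0]
grip_width: 0.399
gripper_force: 0.0
t 33.2 pos [601.6  41.7 340.3] yaw 179.98 q [-0.68  0.23  0.66  1.41 -0.14  1.55  1.55] F [-0.1 -0.2  0. ] w 0.399 gf 0.0
0.57 [292.0, 175.6] 17739 [581.3   9.2 185. ]
t: 33.92
ee_pos: [602.3, -56.9, 341.4]
tcp_rot: [[-1.0, -0.002, -0.0], [-0.002, 1.0, 0.001], [0.0, 0.001, -1.0]]
wrist_force: [0.7, -0.7, -0.0]
grip_width: 0.399
gripper_force: 0.0
t 33.92 pos [602.3 -56.9 341.4] yaw -179.87 q [-0.55  0.24  0.71  1.41 -0.16  1.55  1.72] F [ 0.7 -0.7 -0. ] w 0.399 gf 0.0
0.84 [360.9, 174.9] 17577 [581.8 -15.5 185. ]
```

View pics/cc.png

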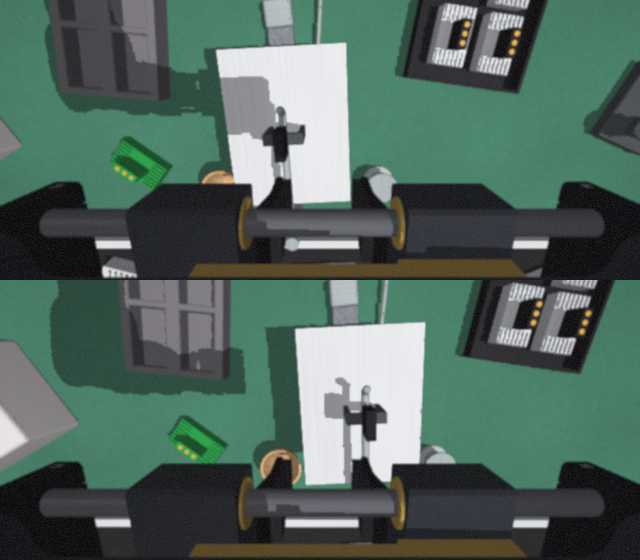

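Both views show the white cover with its black grip block at about px (282,200) and (370,200) full-frame. The nest is empty. Next a zoom on the block.

```bash
python3 -c "
import cv2
a=[cv2.resize(cv2.imread(f'pics/cov{i}.png')[155:245,x:x+80],None,fx=5,fy=5,interpolation=2) for i,x in ((1,245),(2,330))]
cv2.imwrite('pics/cg.png',cv2.hconcat(a))"
```

```text
(no output)
```

View pics/cg.png

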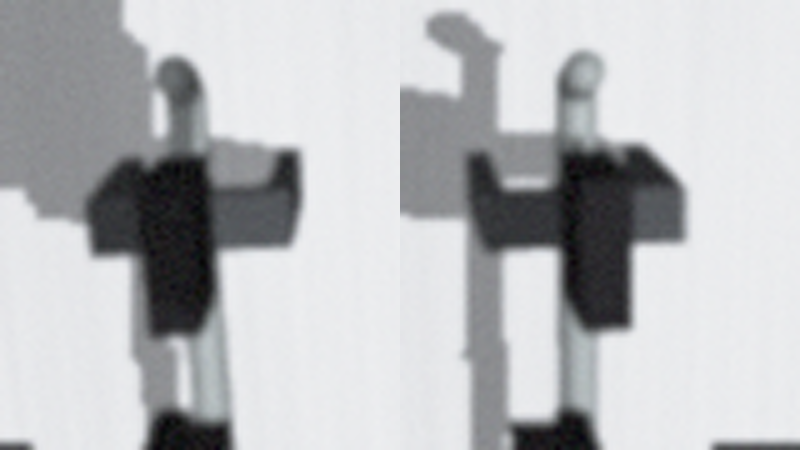

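Run:
```python
from h import *
import pickle
c1,c2=[pickle.load(open(f'cov{i}.pkl','rb')) for i in (1,2)]
p=tri([ray(c1,(279.6,205.6)),ray(c2,(370.8,204.2))]); print('top of block',p.round(1),proj(c1,p),proj(c2,p))
# yaw from cover sheet edges: bright mask
for i,c in((1,c1),(2,c2)):
    g=cv2.imread(f'pics/cov{i}.png',0); m=(g>190).astype('uint8'); m[262:]=0; n,l,s,_=cv2.connectedComponentsWithStats(m); k=1+s[1:,4].argmax()
    ys,xs=np.where(l==k); 
    for side in(0,1):
        rows=np.arange(110,235,3); e=np.array([[ (xs[ys==r].min()-.5 if side==0 else xs[ys==r].max()+.5),r] for r in rows])
        w=np.array([atz(c,q,112)[:2] for q in e]); f=np.polyfit(w[:,0],w[:,1],1); r=w[:,1]-np.polyval(f,w[:,0]); print(i,side,'yaw',np.degrees(np.arctan(f[0])).round(2),'y@600',np.polyval(f,600).round(1),'res',np.abs(r).max().round(1))
    top=[ (x,ys[xs==x].min()-.5) for x in range(s[k,0]+25,s[k,0]+s[k,2]-25,5)]
    print('near edge x',np.median([atz(c,q,112)[0] for q in top]).round(1))
# wireframe
ov=[]
for i,c,x in((1,c1,245),(2,c2,330)):
    im=cv2.resize(cv2.imread(f'pics/cov{i}.png')[155:245,x:x+80],None,fx=5,fy=5,interpolation=2); a=np.radians(2.6); R=np.array([[np.cos(a),-np.sin(a)],[np.sin(a),np.cos(a)]])
    for dz in(0,-34):
        q=[]
        for sx,sy in((-17,-6),(17,-6),(17,6),(-17,6)): v=R@[sx,sy]; u=proj(c,[p[0]+v[0],p[1]+v[1],p[2]+dz]); q.append((u-[x-.5,154.5])*5)
        cv2.polylines(im,[np.int32(q)],True,(0,0,255) if dz==0 else (255,0,0),1)
    ov.append(im)
cv2.imwrite('pics/ov.png',cv2.hconcat(ov))
```

```text
top of block [612.7  -4.5 191.3] [279.59895066 205.50622401] [370.80057465 204.29352605]
1 0 yaw 33.33 y@600 -18.9 res 33.0
1 1 yaw 2.75 y@600 75.0 res 0.7
near edge x 507.1
2 0 yaw 2.81 y@600 -86.3 res 0.7
2 1 yaw 2.83 y@600 74.6 res 1.8
near edge x 507.1
```

View pics/ov.png

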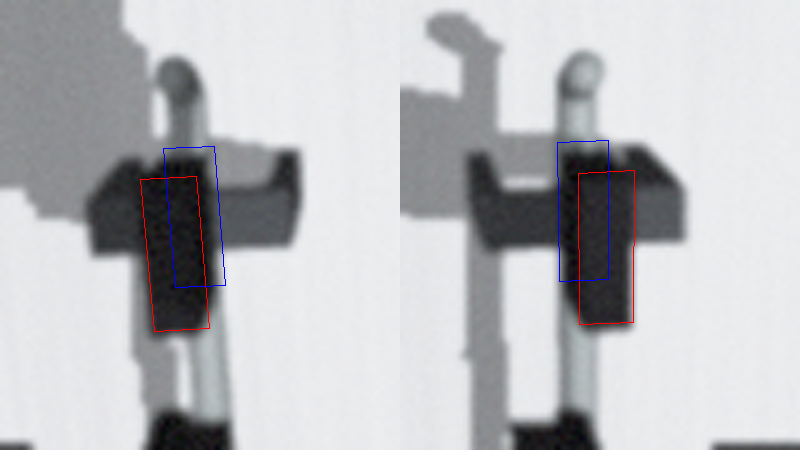

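The overlay fits: block at about (612.7,-5), top about 193 mm (text says 197), yaw +2.8°.

```bash
python3 -c "
from h import *
delta([612.7,-5.2,225],182.8)"
python3 -m jog '[[-0.005,0.026,0.02,0,0,-1.5],[-0.01,0.052,0.06,0,0,-2.67],[-0.01,0.052,0.1,0,0,-2.67],[-0.01,0.052,0.116,0,0,-2.67],[-0.01,0.052,0.116,0,0,-2.67],[-0.01,0.052,0.116,0,0,-2.67],[-0.01,0.052,0.116,0,0,-2.67]]' 0.45
python3 - <<'E'
from h import *
st();delta([612.7,-5.2,169],182.8)
im,ci=snap('wrist','pre'); c=cv2.resize(cv2.cvtColor(im,cv2.COLOR_RGB2BGR)[120:300,220:420],None,fx=3,fy=3); cv2.imwrite('pics/pre_c.png',c)
E
```

```text
delta m [-0.0105  0.0522  0.1165] turn z -2.71 dist 128.0
t: 34.9
ee_pos: [613.0, -7.3, 227.1]
tcp_rot: [[-0.999, -0.045, 0.002], [-0.045, 0.999, 0.0], [-0.002, 0.0, -1.0]]
wrist_force: [0.1, -0.3, -0.1]
grip_width: 0.452
gripper_force: 0.0
t 34.9 pos [613.   -7.3 227.1] yaw -177.4 q [-0.6   0.29  0.67  1.58 -0.18  1.33  1.71] F [ 0.1 -0.3 -0.1] w 0.452 gf 0.0
delta m [0.0003 0.0021 0.0581] turn z -0.2 dist 58.0
```

View pics/pre_c.png

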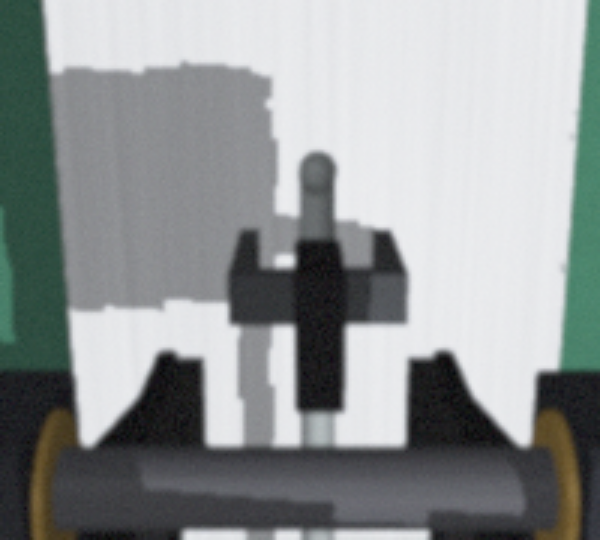

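The block sits between the open fingers, about 3 mm toward +y of the finger midline. I'll correct for that and descend.

```bash
python3 -c "
from h import *
ci=robot.camera_info('wrist')
print(atz(ci,(220+320/3,120+410/3),195), atz(ci,(220+320/3,120+360/3),195))"
python3 -m jog '[[0,0.0033,0.015,0,0,0],[0,0.0033,0.035,0,0,0],[0,0.0033,0.05,0,0,0],[0,0.0033,0.057,0,0,0],[0,0.0033,0.057,0,0,0],[0,0.0033,0.057,0,0,0]]'
```

```text
[629.75120553  -3.88605704 195.        ] [617.15652204  -4.49882771 195.        ]
t: 35.7
ee_pos: [612.5, -3.9, 169.2]
tcp_rot: [[-0.999, -0.046, 0.001], [-0.046, 0.999, -0.0], [-0.001, -0.0, -1.0]]
wrist_force: [-0.1, -0.2, 0.8]
grip_width: 0.449
gripper_force: 0.0
```

```bash
python3 -m jog '[[0,0,0,0,0,0],[0,0,0,0,0,0],[0,0,0,0,0,0],[0,0,0,0,0,0]]' 0 55
python3 -m jog '[[0,0,-0.006,0,0,0],[0,0,-0.012,0,0,0],[0,0,-0.018,0,0,0],[0,0,-0.023,0,0,0],[0,0,-0.023,0,0,0],[0,0,-0.023,0,0,0]]'
```

```text
t: 36.2
ee_pos: [612.1, -3.9, 168.7]
tcp_rot: [[-0.999, -0.046, 0.0], [-0.046, 0.999, -0.0], [-0.0, -0.0, -1.0]]
wrist_force: [0.4, -0.3, 0.2]
grip_width: 0.136
gripper_force: 55.0
t: 36.95
ee_pos: [611.9, -3.8, 191.4]
tcp_rot: [[-0.999, -0.046, -0.0], [-0.046, 0.999, -0.0], [0.0, -0.0, -1.0]]
wrist_force: [-0.2, -0.3, -3.4]
grip_width: 0.133
gripper_force: 55.0
```

```bash
python3 -m jog '[[0.012,0,0,0,0,0],[0.03,0,0,0,0,0],[0.055,0,0,0,0,0],[0.08,0,0,0,0,0],[0.105,0,0,0,0,0],[0.13,0,0,0,0,0],[0.15,0,0,0,0,0],[0.16,0,0,0,0,0],[0.162,0,0,0,0,0],[0.162,0,0,0,0,0]]'
```

```text
t: 38.2
ee_pos: [450.6, -11.1, 191.7]
tcp_rot: [[-0.999, -0.046, 0.0], [-0.046, 0.999, 0.0], [-0.0, 0.0, -1.0]]
wrist_force: [-0.9, 0.7, -4.0]
grip_width: 0.137
gripper_force: 55.0
```

```bash
python3 -m jog '[[0,0,-0.02,0,0,0],[0,0,-0.05,0,0,0],[0,0,-0.08,0,0,0],[0,0,-0.1,0,0,0],[0,0,-0.1,0,0,0]]'
python3 -c "
from h import *
delta([475.7,-275.8,220],174.56)"
```

```text
t: 38.83
ee_pos: [451.5, -11.1, 292.5]
tcp_rot: [[-0.999, -0.046, 0.002], [-0.046, 0.999, 0.0], [-0.002, 0.0, -1.0]]
wrist_force: [-0.6, -0.7, -3.8]
grip_width: 0.138
gripper_force: 55.0
delta m [-0.0119 -0.2656  0.0726] turn z 8.06 dist 276.0
```

```bash
python3 -m jog '[[0,-0.03,0,0,0,1],[-0.002,-0.07,0,0,0,2],[-0.004,-0.11,0,0,0,4],[-0.006,-0.15,0,0,0,6],[-0.008,-0.19,0.01,0,0,8],[-0.01,-0.225,0.03,0,0,8.06],[-0.012,-0.25,0.05,0,0,8.06],[-0.012,-0.266,0.07,0,0,8.06],[-0.012,-0.266,0.072,0,0,8.06],[-0.012,-0.266,0.072,0,0,8.06]]'
python3 -m jog '[[0,0,0.02,0,0,0],[0,0,0.04,0,0,0],[0,0,0.06,0,0,0],[0,0,0.075,0,0,0],[0,0,0.075,0,0,0],[0,0,0.075,0,0,0]]'
python3 - <<'E'
from h import *
st();delta([475.2,-275.8,120],174.56)
snap('wrist','pl'); snap('scene','pls')
a=cv2.imread('pics/pl.png')[:300,120:520]; b=cv2.imread('pics/pls.png')[110:260,130:330]
cv2.imwrite('pics/plc.png',cv2.hconcat([a,cv2.resize(b,(400,300),interpolation=2)]))
E
```

```text
t: 40.08
ee_pos: [474.4, -275.8, 219.2]
tcp_rot: [[-0.996, 0.095, -0.001], [0.095, 0.996, -0.0], [0.001, -0.0, -1.0]]
wrist_force: [-0.1, -0.9, -4.2]
grip_width: 0.134
gripper_force: 55.0
t: 40.83
ee_pos: [474.9, -276.5, 145.4]
tcp_rot: [[-0.996, 0.095, 0.001], [0.095, 0.996, -0.0], [-0.001, -0.0, -1.0]]
wrist_force: [-0.3, -0.4, -3.5]
grip_width: 0.135
gripper_force: 55.0
t 40.83 pos [ 474.9 -276.5  145.4] yaw 174.58 q [-0.38  0.26  0.96  1.85 -0.24  1.15  2.14] F [-0.3 -0.4 -3.5] w 0.135 gf 55.0
delta m [-0.0002  0.0007  0.0254] turn z 0.02 dist 25.0
```

View pics/plc.png

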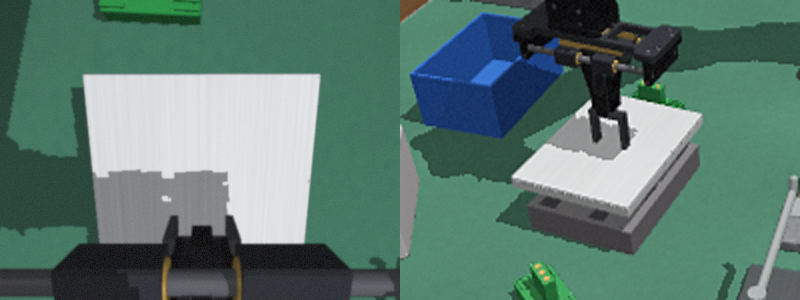

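The cover is held level over the nest (near edge at wrist row 74, columns 204–440). I'll check its position numerically.

Run:
```python
from h import *
ci=robot.camera_info('wrist'); g=cv2.imread('pics/pl.png',0); m=(g>185).astype('uint8'); m[235:]=0
n,l,s,_=cv2.connectedComponentsWithStats(m); k=1+s[1:,4].argmax(); ys,xs=np.where(l==k)
z=86.; c,sn=np.cos(np.radians(-5.44)),np.sin(np.radians(-5.44))
def loc(q): d=atz(ci,q,z)[:2]-[475.7,-275.8]; return c*d[0]+sn*d[1],-sn*d[0]+c*d[1]
print('near edge local x',[np.round(loc((x,ys[xs==x].min()-.5))[0],1) for x in (215,260,320,380,430)],'want -107')
for r in (90,120,150,230): print(r,np.round(loc((xs[ys==r].min()-.5,r)),1),np.round(loc((xs[ys==r].max()+.5,r)),1))
```

```text
near edge local x [np.float64(-106.3), np.float64(-106.3), np.float64(-106.2), np.float64(-106.1), np.float64(-106.1)] want -107
90 [-96.4 -82.7] [-96.2  79.4]
120 [-76.5 -82.7] [-76.2  79.3]
150 [-55.5 -82.7] [-55.2  79.3]
230 [ 6.6 27.3] [ 6.7 79.1]
```

```bash
python3 -m jog '[[0.0005,0.0016,0.012,0,0,0],[0.0005,0.0016,0.022,0,0,0],[0.0005,0.0016,0.03,0,0,0],[0.0005,0.0016,0.036,0,0,0],[0.0005,0.0016,0.04,0,0,0],[0.0005,0.0016,0.04,0,0,0],[0.0005,0.0016,0.04,0,0,0]]'
python3 -m jog '[[0,0,0.001,0,0,0],[0,0,0.002,0,0,0],[0,0,0.003,0,0,0],[0,0,0.004,0,0,0],[0,0,0.004,0,0,0],[0,0,0.004,0,0,0]]'
```

```text
t: 41.8
ee_pos: [474.2, -274.9, 104.8]
tcp_rot: [[-0.996, 0.095, 0.0], [0.095, 0.996, -0.0], [-0.0, -0.0, -1.0]]
wrist_force: [-0.0, 0.1, -4.1]
grip_width: 0.132
gripper_force: 55.0
t: 42.55
ee_pos: [474.1, -274.7, 100.6]
tcp_rot: [[-0.996, 0.095, -0.0], [0.095, 0.996, -0.0], [-0.0, -0.0, -1.0]]
wrist_force: [0.0, -0.6, -3.3]
grip_width: 0.133
gripper_force: 55.0
```

```bash
python3 -m jog '[[0,0,0.0005,0,0,0],[0,0,0.001,0,0,0],[0,0,0.0015,0,0,0],[0,0,0.0015,0,0,0],[0,0,0.0015,0,0,0]]'
```

```text
t: 43.18
ee_pos: [474.1, -274.7, 99.7]
tcp_rot: [[-0.995, 0.095, 0.0], [0.095, 0.995, 0.001], [-0.0, 0.001, -1.0]]
wrist_force: [-2.4, 2.3, 6.7]
grip_width: 0.132
gripper_force: 55.0
```

Contact at the seated height. Release, rise straight up, move clear, and check.

```bash
python3 -m jog '[[0,0,0,0,0,0],[0,0,0,0,0,0],[0,0,0,0,0,0],[0,0,-0.03,0,0,0],[0,0,-0.07,0,0,0],[0,0,-0.12,0,0,0],[0,0,-0.17,0,0,0],[0,0,-0.2,0,0,0],[0,0,-0.2,0,0,0],[0,0,-0.2,0,0,0]]' 0.45
python3 - <<'E'
from h import *
st(); snap('wrist'); tray('wrist',51,'cover'); snap('top'); tray('top',51,'cover'); tray('top')
a=snap('scene','fin')[0]
cv2.imwrite('pics/finc.png',cv2.resize(cv2.cvtColor(a,cv2.COLOR_RGB2BGR)[120:330,150:510],(792,462)))
E
```

```text
t: 44.42
ee_pos: [473.8, -274.5, 298.3]
tcp_rot: [[-0.996, 0.095, -0.001], [0.095, 0.996, 0.0], [0.001, 0.0, -1.0]]
wrist_force: [-0.3, -1.0, -0.4]
grip_width: 0.448
gripper_force: 0.0
t 44.42 pos [ 473.8 -274.5  298.3] yaw 174.57 q [-0.47  0.12  1.01  1.63 -0.1   1.45  2.03] F [-0.3 -1.  -0.4] w 0.448 gf 0.0
cover wrist 0.72 [ 472.9 -275.6] [160.2 210.1] long axis yaw -5.71
cover top 0.96 [ 478.7 -248.6] [113.9 216.7] long axis yaw -5.24
tote top 0.85 [447.3 275.9] [184.8 232.5] long axis yaw -8.1
```

View pics/finc.png

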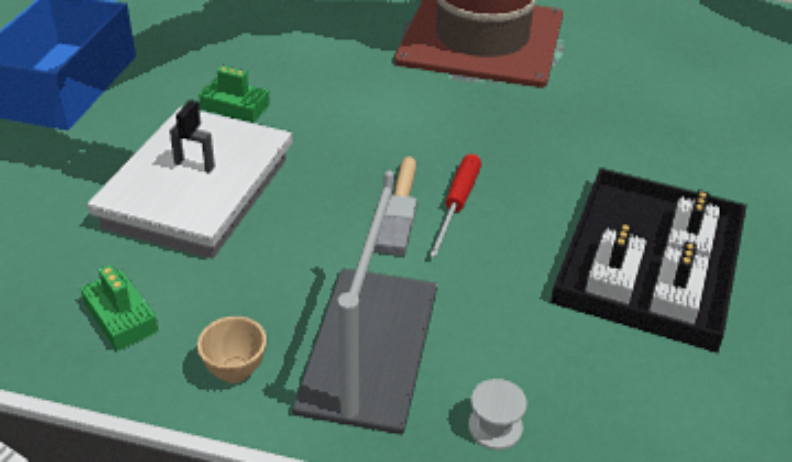

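The cover sits level on the nest (centre about (473,-275.6), yaw -5.7°). All modules are flat in the tray, the bystanders are untouched, and the gripper is clear.

```bash
python3 -c "
from workcell import robot
print(robot.finish_job())"
```

```text
the job is handed in; nothing more can be done
None
```

The job is handed in; the hand-in returned no verdict. In the last pictures all three modules lay flat in the black tray, the cover sat level on the emptied nest, and the bystanders were where they started.

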